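# Index the rotary table to its empty nest and lock it

## Robot

A 6-joint arm with a two-finger parallel gripper is mounted at the origin on a cart in front of the work surface, level with it; the furniture and walls round the work are solid. World frame = base frame: x ahead of the robot, y to its left, z up, the work surface at z = 0. Lengths are in m, angles in degrees, forces in N, time in s.
With the tool pointing down it reaches from about 0.25 to 0.725 m from the base axis. Payload 9.7 kg.
Tool frame: the origin (TCP) lies midway between the tips of the shut fingers; the grasp point (between the pads) lies 19 mm behind it; z points along the fingers, y is the direction in which the jaws open and shut (so a half turn about z gives the same grasp; the last joint's range is limited). The gripper opens to 85 mm and grips with 20 to 120 N. Pads are 22 mm wide; open, the fingers measure 114 mm over their backs; the gripper's body (76 mm by 85 mm) begins 54 mm behind the grasp point. The pads swing forward as they close: fully open they stand 13 mm farther back than shut.
Start: joints at [73.396, 4.979, 10.078, 95.1, 0, 90], TCP at [0.157, 0.527, 0.231] pointing down, gripper open.
Joint ranges: [-179.16, 179.16], [-48.56, 103.87], [-65.8, 70.77], [-126.05, 130.52], [-82.76, 87.17], [-180, 180]. Speed limits (degrees/s): [127.2, 127.2, 147.25, 180, 180, 180].

## Interface

Orientations are given as [roll, pitch, yaw] about the fixed x, y, z axes, in that order (R = Rz(yaw) Ry(pitch) Rx(roll)).
In Python, from workcell import bot, camera, recognise gives the robot as it stands. The module is installed in compiled form; this text tells all that it offers.
- The arm moves only by the tool apply_moves, never from a script. Its argument "targets" is one flat list of numbers, 7 for each row, row after row: the shift along the world's x, y, z in units of 30 mm (1.0 is 30 mm), then the turn, a rotation vector about the world's x, y, z in units of 6 degrees (1.0 is 6 degrees), then the opening, from 0 (shut) to 1 (fully open). A call has 1 to 5 rows; each row is the pose to reach, as a shift and turn from the pose commanded when the call began; what a row does not reach only later rows make up. A row lasts 1/10 s, in which the tool goes at most 50 mm and 8.59 degrees, less where a joint would pass 70% of its speed; a pose out of reach is approached as far as the arm can. A call with a gripper value outside its range is refused whole. The fingers move at their own pace and stop on an object; "newtons" is the grip in N (left out, the last holds). Time passes only in rows, so rows that repeat a pose let the fingers close. It gives the time, the measured TCP pose, the force and the opening at its end, in the units of the state.
- bot.get_obs(): the state, without advancing time (a new reading comes with each control period).
- camera(name): name is "scene" or "top" or "wrist"; returns a dict with "img" (384x512x3 uint8, red, green, blue), "intrinsics" (3x3 intrinsics, pixels), "origin" and "rotation" of the camera in the world. Camera axes: x right, y up, looking along -z (the intrinsics and any distortion apply to the point x, -y, -z); pixel columns grow to the right and rows downward; lengths in m; the calibration is good to about 2 mm. A picture is of the moment at which its call begins. There is no depth.
- bot.job_done(): hands the job in, once; it reports no verdict.
Trained networks look in the newest picture that a camera, given by its name, has taken for a name from the list of things; names that differ only in an ending like _2 or _b are one class to them, and where a whole thing is asked for, a point or a joint stands for the part that bears it (a point fixed in the world has none). Each returns a list of dicts, best first, with "conf" (0 to 1); they miss things now and then, are a little off and sometimes report something else, mostly with a low value. They report only what shows in the picture. A call takes as long as a camera call. They do not tell look-alikes from the thing itself.
- recognise(query, camera): "box" ([left, top, right, bottom] in pixels, round what is visible of it).
The state is a dict: "time": time; "q": joint angles; "qd": joint speeds; "joint_efforts": joint torques, N m; "ee_pos": TCP position; "tcp_rot": TCP orientation; "wrist_force": force on the tool from outside, world axes, zero at the start; "torque": the same for the moment, N m; "opening": finger opening in m.
Only numpy, scipy, OpenCV 4.12 (cv2) and the standard library are available. Lean on these libraries where they do the work, as an engineer would, in place of code of your own. Each camera call takes 0.05 s, during which the arm holds its last target.

## Task

Turn the rotary index table on the bench by pushing one of its spokes with a fingertip until the one empty nest faces the pivot post of the locking lever. Then push the lever round until it points fully home into the gap in the rim at that nest; it must not be swung in earlier. Do not touch the three bushes, which stay in their nests, and leave the tin, the tape roll and the steel punch beside the table where they are.

Things in the scene. Friction and masses are not known exactly. Their poses are not given: they have to be found in the camera images.
- table_center (a point): Fixed point on the upright axis of the index table, 46 mm above the bench (spoke height). A grey round foot (radius 105 mm, 8 mm high) and a pedestal (radius 50 mm) carry a round aluminium deck: radius 80 mm, top 54 mm above the bench, hub cap to 60 mm, with four nests 90 degrees apart; three hold a bush, one is empty.
- spokes: Four level steel spokes of the deck, 10 mm thick round bars 46 mm above the bench, from the rim to 132 mm from the axis, with 18 mm balls at the ends (out to 144 mm), midway between the nests; 33 mm free height between spoke and foot. Origin on the axis at spoke height, z up, y towards the empty nest; spokes at 45, 135, 225, 315 degrees from x.
- deck (a joint): Angle by which the deck has been turned since the start, counterclockwise seen from above. No stops, turns either way, and stays where it is left; about 1.2 N on a spoke 100 mm from the axis turns it.
- empty_gap (a point): Middle of the gap in the rim outside the empty nest, 90 mm from the axis, 46 mm above the bench; it turns with the deck. Each nest has such a gap, 22 mm wide, between two dark lugs that reach 92 mm from the axis.
- lock_point (a point): Fixed point 90 mm from the axis towards the lever's pivot post, at the same height, where the middle of that gap must come.
- lever_pivot (a point): Fixed point on the upright pivot of the locking lever, 180 mm from the table's axis, 46 mm above the bench. The post stands on an ear of the foot, 8 mm high; its pin ends 62 mm above the bench.
- lever_tip (a point): Free end of the locking lever, 90 mm from its pivot, 46 mm above the bench. The lever is a level steel bar 12 mm wide and 12 mm high (a boss of radius 13 mm at the pivot), free height below it about 32 mm.
- lever_arm (a joint): Angle of the locking lever, counterclockwise seen from above: 0 is open (lever at right angles to the line from pivot to table axis), 1.571 is fully home against its stop, pointing at the table's axis with its tip in the rim gap. It stays where it is left; about 1 N at 60 mm from the pivot swings it.
- nest_a (a point): Floor of the nest of bush_a on the deck, 49 mm from the axis, 54 mm above the bench. Every nest is three dowels 7 mm high round a dark spot.
- nest_b (a point): Floor of the nest of bush_b, on the deck.
- nest_c (a point): Floor of the nest of bush_c, on the deck.
- bush_a: Loose grey turned bush, 34 mm across and 13 mm high, lying in its nest; origin at the centre of its underside. Not to be touched.
- bush_b: Same kind of bush in the next nest, opposite the empty one.
- bush_c: Same kind of bush in the third nest.
- bush_tin: Small open tin full of bushes, 74 mm across, 54 mm high, loose beside the table; origin at the centre of its underside. Bystander.
- tape_roll: Roll of tape lying flat, 104 mm across, 25 mm high, loose; origin at the centre of its underside. Bystander.
- spare_punch: Steel punch standing upright, 40 mm across, 64 mm high, loose; origin at the centre of its underside. Bystander.
There are look-alikes about, which are no part of the job. What is shaped like the bush_c but purple is not meant. What is shaped like the bush_b but red is not meant.

How it is judged:
By the outcome, as a careful person would: the job done as asked, in the order asked, and still so for the second after the job is handed in, with the robot touching nothing.
It also fails if it takes over 64 s, if anything falls off the work surface, if the arm or the gripper's body presses on something with over 40 N, if the wrist force passes 120 N, or if a joint passes its speed limit or range.

## Working session

There is one attempt and no reset: what is moved stays moved. The work goes in short steps, Python scripts to look and compute and a tool call to move; the robot and the scene stay as the last step left them, time stands still between calls to the robot, and variables do not carry over. Pictures are saved under pics/ and viewed, and the job is handed in when it is done.

Besides the shell and the picture viewer there is one more tool, called after "Call:" as name(argument=value, ...), one argument or row to a line, values as JSON. apply_moves: Moves the arm, as the interface text tells. Its arguments: {"type":"object","properties":{"targets":{"type":"array"},"newtons":{"type":"number"}},"required":["targets"]}

```bash
mkdir -p pics; cat > h.py <<'E'
import numpy as np, cv2
from workcell import bot,camera,recognise
def snap(n,f):
    c=camera(n); cv2.imwrite('pics/'+f,c['img'][:,:,::-1]); return c
def proj(c,P):
    P=np.atleast_2d(P); p=(P-c['origin'])@np.array(c['rotation'])
    q=np.c_[p[:,0],-p[:,1],-p[:,2]]; u=q@np.array(c['intrinsics']).T
    return u[:,:2]/u[:,2:]
def unproj(c,uv,z):
    uv=np.atleast_2d(uv).astype(float)
    d=np.c_[uv,np.ones(len(uv))]@np.linalg.inv(c['intrinsics']).T
    d=np.c_[d[:,0],-d[:,1],-d[:,2]]@np.array(c['rotation']).T
    o=np.array(c['origin']); t=(z-o[2])/d[:,2]; return o+t[:,None]*d
E
python3 - <<'E'
from h import *
for n in ['scene','top']:
    c=snap(n,n+'0.png'); print(n,c['origin'],c['rotation'],c['intrinsics'],[k for k in c])
    for q in ['deck','lever_arm','bush_a','bush_tin','tape_roll','spare_punch','spokes','lever_tip','empty_gap']:
        print(q,[(np.round(r['box']).tolist(),round(r['conf'],2)) for r in recognise(q,n)])
print(bot.get_obs())
E
```

```text
scene [ 0.14512142 -0.57901254  0.49970321] [ 60.13303175   0.32224116 -38.27929779] [[366.91905874   0.         250.39117247]
 [  0.         366.91905874 188.2161569 ]
 [  0.           0.           1.        ]] ['img', 'intrinsics', 'origin', 'rotation']
deck [([184.0, 178.0, 282.0, 235.0], 0.63)]
lever_arm [([155.0, 178.0, 188.0, 197.0], 0.53), ([151.0, 175.0, 278.0, 249.0], 0.5)]
bush_a [([267.0, 177.0, 278.0, 184.0], 0.64), ([228.0, 180.0, 240.0, 195.0], 0.61), ([141.0, 226.0, 159.0, 238.0], 0.6), ([184.0, 178.0, 285.0, 232.0], 0.56), ([206.0, 197.0, 225.0, 201.0], 0.54)]
bush_tin [([309.0, 209.0, 348.0, 254.0], 0.82)]
tape_roll [([296.0, 185.0, 338.0, 214.0], 0.87)]
spare_punch [([263.0, 246.0, 289.0, 284.0], 0.95), ([151.0, 179.0, 184.0, 197.0], 0.66)]
spokes [([184.0, 181.0, 284.0, 233.0], 0.97)]
lever_tip [([311.0, 207.0, 346.0, 254.0], 0.3)]
empty_gap [([184.0, 180.0, 285.0, 231.0], 0.98)]
top [0.37283986 0.00570625 0.99185713] [ 11.65360494   0.30776223 -95.8767947 ] [[448.77766502   0.         255.02273508]
 [  0.         448.77766502 191.89785117]
 [  0.           0.     
[... 553 characters left out ...]
5)]
empty_gap [([179.0, 134.0, 313.0, 263.0], 0.71)]
{'time': 1.0, 'q': array([ 7.33947499e+01,  4.97999304e+00,  1.00776036e+01,  9.50974776e+01,
       -1.90054409e-03,  8.99992582e+01]), 'qd': array([ 0.02175706,  0.00030229, -0.04847369, -0.0453318 , -0.03073731,
        0.03467599]), 'joint_efforts': array([-1.02014201e-03, -5.20113873e+01,  4.64860654e+01,  1.87201906e-03,
       -4.77932736e-05,  1.47377125e-05]), 'ee_pos': array([0.15718865, 0.52706935, 0.23126818]), 'tcp_rot': array([1.79999867e+02, 1.90054581e-03, 1.63395492e+02]), 'wrist_force': array([-0.66000037,  0.44220866, -0.84808753]), 'torque': array([ 0.00339618, -0.0078988 , -0.01587239]), 'opening': 0.08561161113849125}
```

```bash
python3 - <<'E'
s=open('h.py').read()
s=s.replace("def snap(n,f):\n    c=camera(n);","from scipy.spatial.transform import Rotation as Ro\ndef snap(n,f):\n    c=camera(n); c['rotation']=Ro.from_euler('xyz',c['rotation'],degrees=True).as_matrix();")
open('h.py','w').write(s)
E
python3 - <<'E'
from h import *
import pickle
c=snap('top','top1.png'); pickle.dump(c,open('top.pkl','wb'))
print(unproj(c,[[248,200]],0.05),unproj(c,[[255,192]],0))
i=c['img'][:,:,::-1][70:290,130:380]; cv2.imwrite('pics/topc.png',cv2.resize(i,None,fx=3.1,fy=2.7,interpolation=cv2.INTER_CUBIC)[:600,:800])
E
```

```text
[[0.55057497 0.00757185 0.05      ]] [[ 0.57665064 -0.00986462  0.        ]]
```

View pics/topc.png

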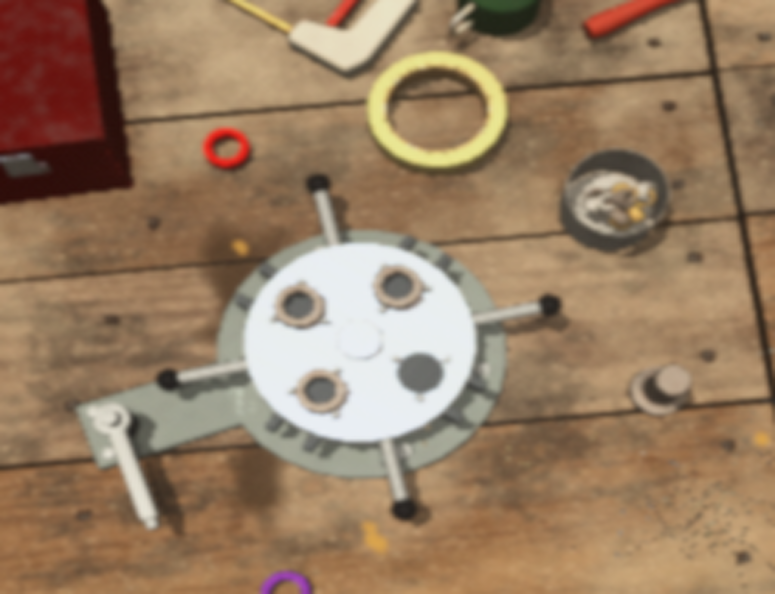

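View pics/scene0.png

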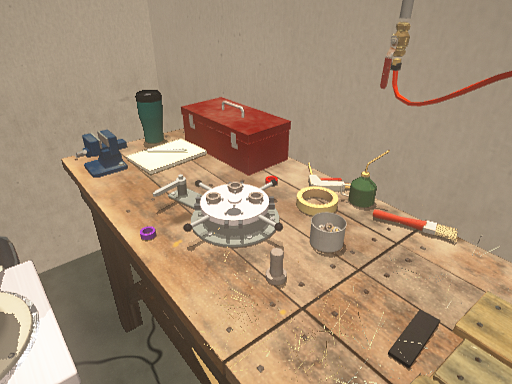

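View pics/top1.png

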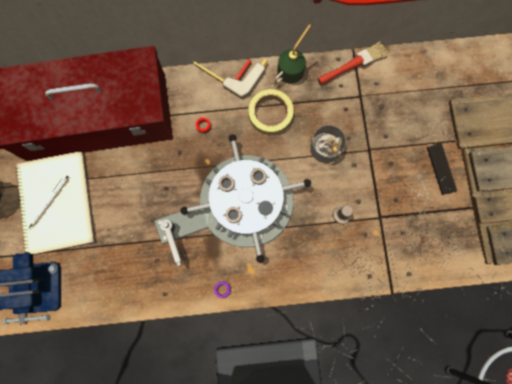

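```bash
python3 - <<'E'
from h import *
import pickle
c=pickle.load(open('top.pkl','rb'))
s=lambda a:np.array(a,float)/[3.1,2.7]+[130,70]
B=unproj(c,s([[317,183],[549,305],[404,509],[168,379]]),.046)
print('balls',B, B.mean(0)); ctr=B.mean(0)
print('hub',unproj(c,s([[360,338]]),.06))
for n,p,z in [('pivot',[110,417],.062),('tip',[152,523],.052),('empty',[421,373],.054),('nests',[398,288],.067),('',[299,304],.067),('',[320,391],.067),('tin',[614,200],.054),('punch',[673,380],.064),('tape',[437,110],.025),('purple',[287,585],.01)]:
    P=unproj(c,s([p]),z)[0]; d=P-ctr; print(n,P,np.hypot(*d[:2]),np.degrees(np.arctan2(d[1],d[0])))
for b in B: d=b-ctr; print(np.hypot(*d[:2]),np.degrees(np.arctan2(d[1],d[0])))
E
```

```text
balls [[ 0.69396321  0.02828053  0.046     ]
 [ 0.57537587 -0.12308374  0.046     ]
 [ 0.42498895 -0.00567844  0.046     ]
 [ 0.54300115  0.14537297  0.046     ]] [0.55933229 0.01122283 0.046     ]
hub [[0.55941624 0.01046326 0.06      ]]
pivot [0.51448221 0.18397765 0.062     ] 0.17848181112120187 104.55365927430938
tip [0.43136797 0.16303737 0.052     ] 0.1985510542007093 130.1275054427384
empty [ 0.52845411 -0.02820481  0.054     ] 0.05007994896597903 -128.0666513676447
nests [ 0.59513953 -0.01934787  0.067     ] 0.04708211838096153 -40.48929117675214
 [0.58932751 0.04913708 0.067     ] 0.048344632214363324 51.651309085382614
 [0.51931385 0.04126418 0.067     ] 0.05003956911125902 143.1048958866476
tin [ 0.65517322 -0.17834877  0.054     ] 0.21242145567792023 -63.180399130251836
punch [ 0.50378136 -0.19627203  0.064     ] 0.21480228765705964 -104.98785267302509
tape [ 0.75628252 -0.06516118  0.025     ] 0.21124371352615784 -21.197990108227984
purple [0.37588195 0.08053811 0.01      ] 0.19610873348903046 159.30132105288666
0.13570721749307024 7.220883821679284
0.13526141794612304 -83.18801750197278
0.13540232005706895 -172.82948923716418
0.13514054438446302 96.94090922521087
```

Call:
apply_moves(
  targets=[0.95,-1.3,0,0,0,1.4,0,1.9,-2.6,0,0,0,2.8,0,2.85,-3.9,0,0,0,4.2,0,3.8,-5.2,0,0,0,5.6,0,4.75,-6.5,0,0,0,7.0,0],
  newtons=30,
)

```text
time: 1.55
ee_pos: [0.2925, 0.342, 0.2315]
tcp_rot: [180.0, 0.0, -157.0]
wrist_force: [1.3, 0.4, 0.3]
opening: 0.0123
```

```bash
python3 -c "
from h import *
o=bot.get_obs();print(o['time'],o['q'].round(1),o['ee_pos'],o['tcp_rot'],o['opening'])"
```

```text
1.55 [49.5 -8.7 -3.2 95.4 -0.  26.5] [0.29246231 0.34198977 0.23147004] [ 1.79988821e+02  3.04040425e-02 -1.57014623e+02] 0.012282724972550318
```

Call:
apply_moves(
  targets=[0.95,-1.3,0,0,0,1.4,0,1.9,-2.6,0,0,0,2.8,0,2.85,-3.9,0,0,0,4.2,0,3.8,-5.2,0,0,0,5.6,0,4.75,-6.5,0,0,0,7.0,0],
)

```text
time: 2.05
ee_pos: [0.4167, 0.1731, 0.2316]
tcp_rot: [-180.0, 0.0, -120.9]
wrist_force: [0.3, 0.8, 0.7]
opening: 0.0
```

Call:
apply_moves(
  targets=[0.95,-1.3,0,0,0,1.4,0,1.9,-2.6,0,0,0,2.8,0,2.85,-3.9,0,0,0,4.2,0,3.8,-5.2,0,0,0,5.6,0,4.75,-6.5,0,0,0,7.0,0],
)

```text
time: 2.55
ee_pos: [0.5513, -0.0109, 0.2316]
tcp_rot: [-180.0, -0.0, -81.6]
wrist_force: [0.9, 0.6, -0.0]
opening: 0.0001
```

Call:
apply_moves(
  targets=[0.5,-0.7,-1,0,0,0.9,0,0.7,-1.0,-2,0,0,0.9,0,0.7,-1.0,-2.5,0,0,0.9,0,0.7,-1.0,-2.5,0,0,0.9,0],
)

```text
time: 2.95
ee_pos: [0.5703, -0.0395, 0.1536]
tcp_rot: [179.8, 0.1, -76.6]
wrist_force: [-1.0, 0.4, -0.5]
opening: -0.0
```

```bash
python3 - <<'E'
from h import *
o=bot.get_obs();print(o['time'],o['q'].round(1),o['ee_pos'],o['tcp_rot'],o['opening'])
c=snap('wrist','w1.png'); print(c['origin'])
c=snap('scene','s1.png')
i=c['img'][:,:,::-1][140:300,130:370]; cv2.imwrite('pics/s1c.png',cv2.resize(i,None,fx=3.3,fy=3.3,interpolation=cv2.INTER_CUBIC))
E
```

```text
2.95 [  -4.     7.3    4.    87.     0.  -107.4] [ 0.57033377 -0.03951246  0.15363197] [ 1.79754370e+02  7.79471787e-02 -7.65993416e+01] -2.0493478603006336e-05
[ 0.58816212 -0.11038967  0.29619044]
```

View pics/w1.png

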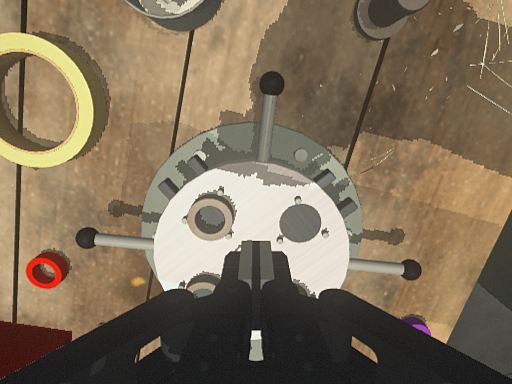

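View pics/s1c.png

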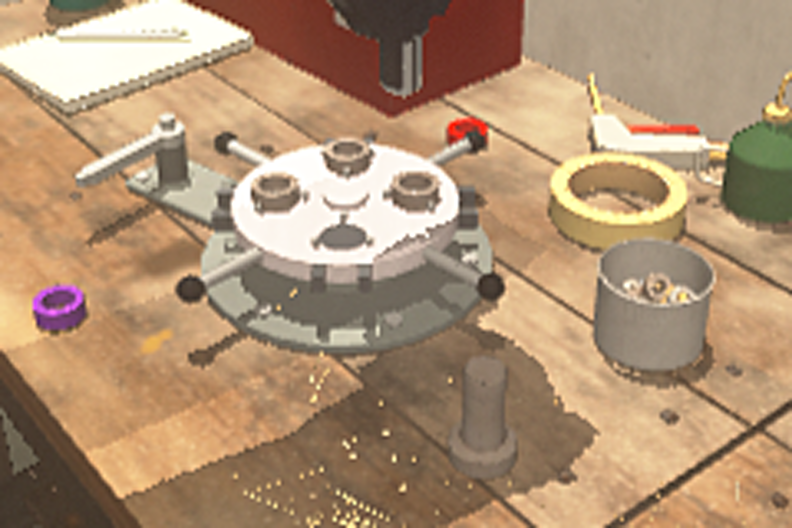

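Call:
apply_moves(
  targets=[0.7,-0.9,0,0,0,1.0,0,1.23,-1.72,0,0,0,1.93,0,1.23,-1.72,-1.0,0,0,1.93,0,1.23,-1.72,-2.0,0,0,1.93,0,1.23,-1.72,-2.0,0,0,1.93,0],
)

```text
time: 3.55
ee_pos: [0.607, -0.0903, 0.0939]
tcp_rot: [179.8, 0.1, -65.0]
wrist_force: [-0.1, 0.4, -0.3]
opening: -0.0
```

```bash
python3 - <<'E'
from h import *
c=snap('wrist','w2.png'); 
c=snap('scene','s2.png')
i=c['img'][:,:,::-1][140:300,130:370]; cv2.imwrite('pics/s2c.png',cv2.resize(i,None,fx=3.3,fy=3.3,interpolation=cv2.INTER_CUBIC))
o=bot.get_obs();print(o['time'],o['q'].round(1),o['ee_pos'],o['tcp_rot'],o['opening'])
E
```

```text
3.65 [  -8.4   13.3    4.7   81.4    0.  -123.5] [ 0.60860984 -0.09040637  0.0980892 ] [-1.79948250e+02 -3.35775101e-02 -6.49410480e+01] 0.00014836271685616907
```

View pics/w2.png

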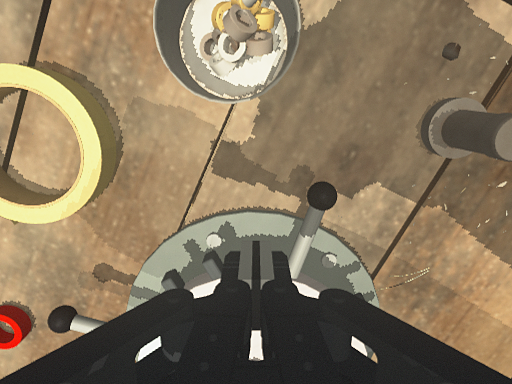

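View pics/s2c.png

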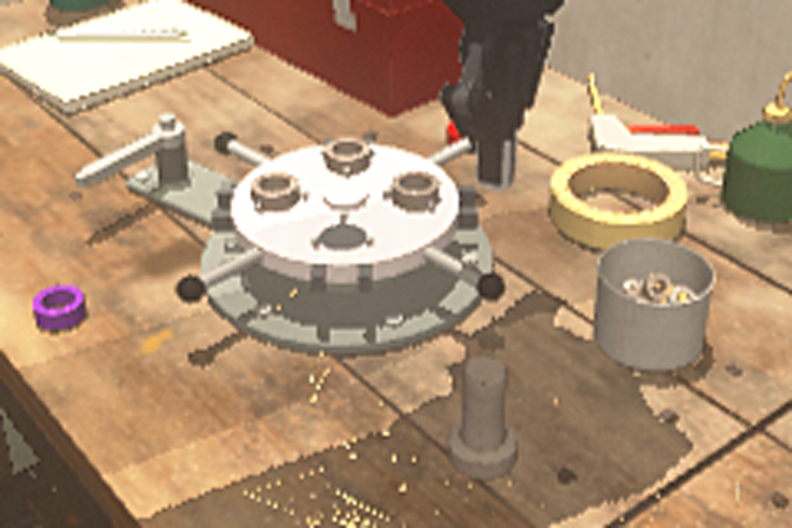

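Call:
apply_moves(
  targets=[0,0,-1,0,0,0,0,0,0,-1.8,0,0,0,0,0,0,-2.2,0,0,0,0,0,0,-2.2,0,0,0,0],
)

```text
time: 4.05
ee_pos: [0.6083, -0.0905, 0.0307]
tcp_rot: [180.0, 0.0, -64.9]
wrist_force: [0.3, 0.5, 0.4]
opening: -0.0
```

```bash
python3 - <<'E'
from h import *
c=snap('scene','s3.png')
i=c['img'][:,:,::-1][140:300,130:370]; cv2.imwrite('pics/s3c.png',cv2.resize(i,None,fx=3.3,fy=3.3,interpolation=cv2.INTER_CUBIC))
o=bot.get_obs();print(o['time'],o['q'].round(1),o['ee_pos'],o['tcp_rot'],o['wrist_force'])
C=np.array([.5593,.0112])
for f in range(-65,171,5):
    a=np.radians(f); print(f,(C+.113*np.array([np.cos(a),np.sin(a)])).round(4)) if f<-60 else 0
E
```

```text
4.1 [  -8.5   14.6   -1.1   74.3    0.  -123.5] [ 0.60884946 -0.09063276  0.03182358] [-1.79945809e+02 -3.55713387e-02 -6.49574303e+01] [0.8894708  0.3173988  0.54030844]
-65 [ 0.6071 -0.0912]
```

View pics/s3c.png

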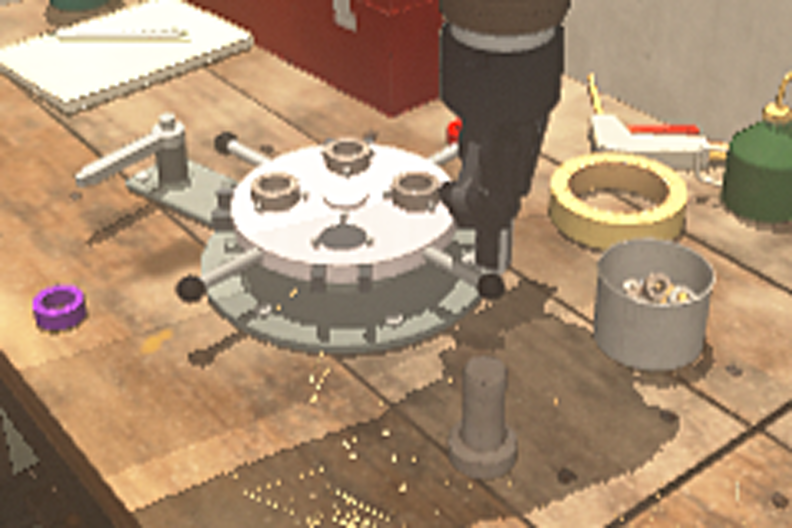

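```bash
python3 - <<'E'
from h import *
C=np.array([.5593,.0112])
p=lambda f:C+.113*np.array([np.cos(np.radians(f)),np.sin(np.radians(f))])
s=-65
for k in range(5):
    print(s,[(((p(s-5*i)-p(s))/.03).round(2)).tolist() for i in range(1,6)]); s-=25
E
```

```text
-65 [[-0.3, -0.13], [-0.62, -0.22], [-0.94, -0.3], [-1.26, -0.34], [-1.59, -0.35]]
-90 [[-0.33, 0.01], [-0.65, 0.06], [-0.97, 0.13], [-1.29, 0.23], [-1.59, 0.35]]
-115 [[-0.29, 0.15], [-0.57, 0.33], [-0.83, 0.53], [-1.07, 0.75], [-1.29, 0.99]]
-140 [[-0.2, 0.26], [-0.38, 0.54], [-0.53, 0.83], [-0.65, 1.13], [-0.75, 1.45]]
-165 [[-0.07, 0.32], [-0.11, 0.65], [-0.13, 0.97], [-0.11, 1.3], [-0.07, 1.63]]
```

Call:
apply_moves(
  targets=[-0.3,-0.13,0,0,0,-0.83,0,-0.62,-0.22,0,0,0,-1.67,0,-0.94,-0.3,0,0,0,-2.5,0,-1.26,-0.34,0,0,0,-3.33,0,-1.59,-0.35,0,0,0,-4.17,0],
)

```text
time: 4.6
ee_pos: [0.5618, -0.1016, 0.033]
tcp_rot: [-179.8, -0.0, -90.2]
wrist_force: [2.5, -0.4, -0.6]
opening: -0.0001
```

```bash
python3 - <<'E'
from h import *
c=snap('wrist','w4.png')
c=snap('scene','s4.png')
i=c['img'][:,:,::-1][140:300,130:370]; cv2.imwrite('pics/s4c.png',cv2.resize(i,None,fx=3.3,fy=3.3,interpolation=cv2.INTER_CUBIC))
o=bot.get_obs();print(o['time'],o['q'].round(1),o['ee_pos'],o['tcp_rot'],o['wrist_force'])
E
```

```text
4.7 [ -10.2    8.4   -8.2   73.3   -0.  -100.2] [ 0.56109473 -0.10147455  0.03285323] [-1.79840903e+02 -3.31829714e-02 -9.00759988e+01] [0.6197587  0.23335443 0.42067294]
```

View pics/w4.png

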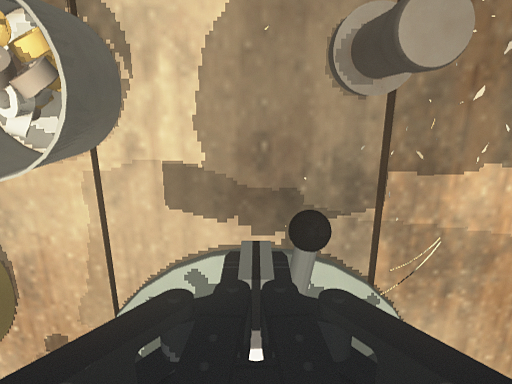

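View pics/s4c.png

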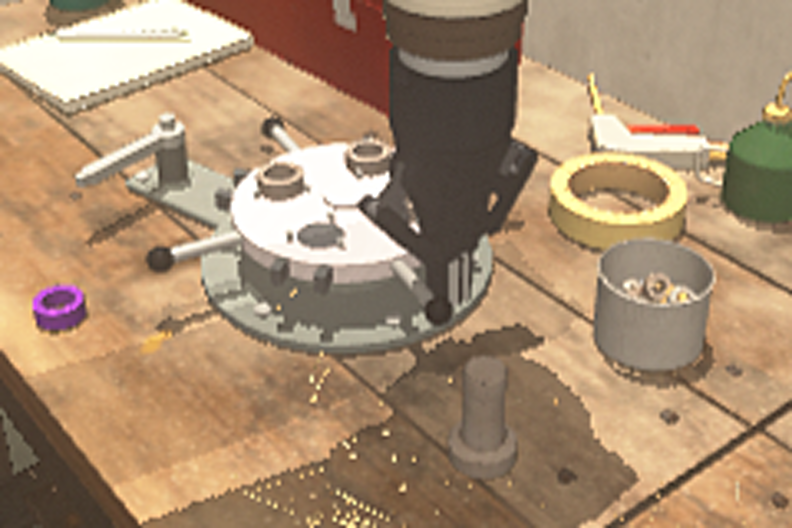

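Call:
apply_moves(
  targets=[-0.33,0.01,-0.05,0,0,-0.83,0,-0.65,0.06,-0.1,0,0,-1.67,0,-0.97,0.13,-0.1,0,0,-2.5,0,-1.29,0.23,-0.1,0,0,-3.33,0,-1.59,0.35,-0.1,0,0,-4.17,0],
)

```text
time: 5.2
ee_pos: [0.5141, -0.0909, 0.0292]
tcp_rot: [-179.8, 0.0, -115.1]
wrist_force: [1.4, -0.7, 0.0]
opening: 0.0
```

Call:
apply_moves(
  targets=[-0.29,0.15,0,0,0,-0.83,0,-0.57,0.33,0,0,0,-1.67,0,-0.83,0.53,0,0,0,-2.5,0,-1.07,0.75,0,0,0,-3.33,0,-1.29,0.99,0,0,0,-4.17,0],
)

```text
time: 5.7
ee_pos: [0.4752, -0.0611, 0.0291]
tcp_rot: [-179.9, 0.1, -140.1]
wrist_force: [0.0, -1.2, 0.2]
opening: 0.0001
```

Call:
apply_moves(
  targets=[-0.2,0.26,0,0,0,-0.83,0,-0.38,0.54,0,0,0,-1.67,0,-0.53,0.83,0,0,0,-2.5,0,-0.65,1.13,0,0,0,-3.33,0,-0.75,1.45,0,0,0,-4.17,0],
)

```text
time: 6.2
ee_pos: [0.4526, -0.0174, 0.029]
tcp_rot: [-179.9, 0.1, -165.1]
wrist_force: [-1.2, -1.0, 0.5]
opening: -0.0002
```

```bash
python3 - <<'E'
from h import *
c=snap('wrist','w5.png')
c=snap('top','t5.png')
i=c['img'][:,:,::-1][70:290,130:380]; cv2.imwrite('pics/t5c.png',cv2.resize(i,None,fx=2.7,fy=2.7,interpolation=cv2.INTER_CUBIC))
o=bot.get_obs();print(o['time'],o['q'].round(1),o['ee_pos'],o['tcp_rot'],o['wrist_force'])
d=o['ee_pos'][:2]-[.5593,.0112];print(np.hypot(*d),np.degrees(np.arctan2(d[1],d[0])))
E
```

```text
6.3 [ -2.1  -7.4 -24.6  72.7   0.  -17.2] [ 0.45263429 -0.01682449  0.02888857] [-1.79974605e+02  1.18876435e-01 -1.64923623e+02] [ 0.52425831  0.51591002 -0.26362941]
0.11028574282948375 -165.27926253276053
```

View pics/w5.png

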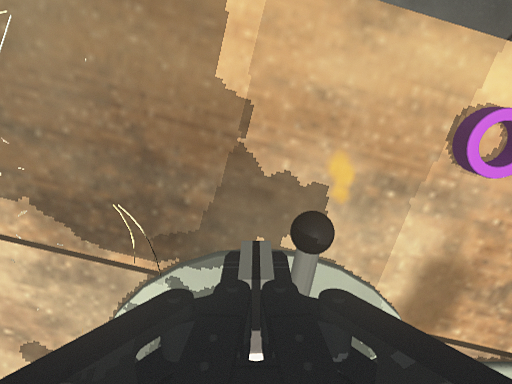

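View pics/t5c.png

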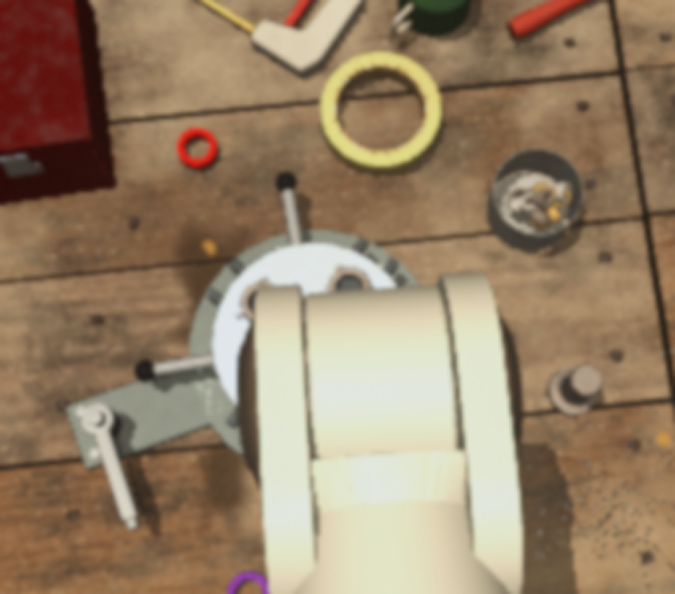

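```bash
cat >> h.py <<'E'
C=np.array([.5593,.0112])
def ang(c,uv,z):
    P=unproj(c,uv,z)[:,:2]-C
    return np.hypot(*P.T).round(4),np.degrees(np.arctan2(P[:,1],P[:,0])).round(2)
E
python3 - <<'E'
from h import *
import pickle
c=pickle.load(open('top.pkl','rb'))
print(ang(c,np.array([[286,181],[145,370]])/2.7+[130,70],.046))
print(ang(c,np.array([[97,418]])/2.7+[130,70],.062))
p=lambda f:C+.113*np.array([np.cos(np.radians(f)),np.sin(np.radians(f))])
print([(((p(-165-5*i)-p(-165.3))/.03).round(2)).tolist() for i in range(1,10)])
E
```

```text
(array([0.1358, 0.135 ]), array([ 3.74, 93.82]))
(array([0.1779]), array([104.88]))
[[-0.07, 0.3], [-0.11, 0.63], [-0.12, 0.96], [-0.11, 1.28], [-0.07, 1.61], [0.01, 1.93], [0.1, 2.24], [0.23, 2.55], [0.38, 2.84]]
```

Call:
apply_moves(
  targets=[-0.07,0.3,0,0,0,-0.83,0,-0.11,0.63,0,0,0,-1.67,0,-0.12,0.96,0,0,0,-2.5,0,-0.11,1.28,0,0,0,-3.33,0,-0.07,1.6,0,0,0,-4.1,0],
)

```text
time: 6.8
ee_pos: [0.4505, 0.0305, 0.0285]
tcp_rot: [-180.0, 0.1, 170.4]
wrist_force: [0.9, -1.4, 0.7]
opening: -0.0001
```

```bash
python3 - <<'E'
from h import *
c=snap('top','t6.png')
i=c['img'][:,:,::-1][70:290,130:380]; cv2.imwrite('pics/t6c.png',cv2.resize(i,None,fx=2.7,fy=2.7,interpolation=cv2.INTER_CUBIC))
o=bot.get_obs();print(o['time'],o['q'].round(1),o['ee_pos'],o['tcp_rot'],o['wrist_force'])
d=o['ee_pos'][:2]-[.5593,.0112];print(np.hypot(*d),np.degrees(np.arctan2(d[1],d[0])))
E
```

```text
6.85 [  4.   -7.6 -24.7  72.7   0.   13.8] [0.45080264 0.0314841  0.02848535] [1.79956828e+02 9.85987475e-02 1.70166790e+02] [-0.87237149  0.95960819  1.16858629]
0.11037717623487771 169.4105249638105
```

View pics/t6c.png

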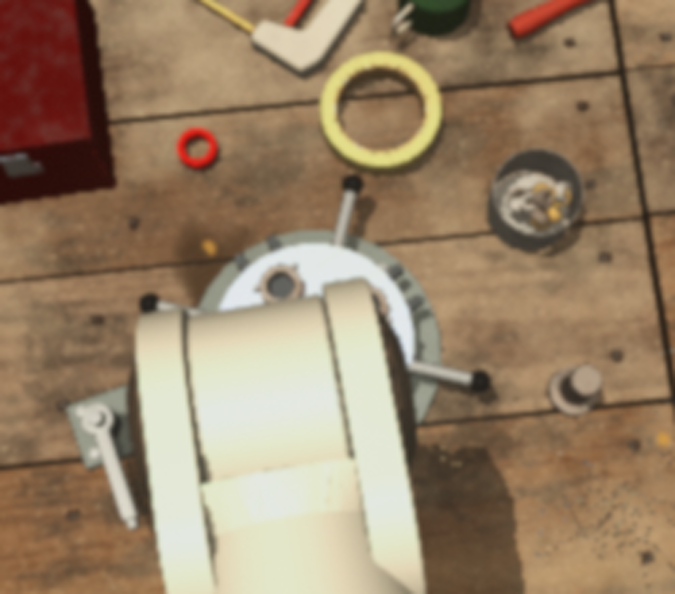

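```bash
python3 - <<'E'
from h import *
import pickle
c=pickle.load(open('top.pkl','rb'))
print(ang(c,np.array([[352,184],[480,381],[150,303]])/2.7+[130,70],.046))
p=lambda f:C+.111*np.array([np.cos(np.radians(f)),np.sin(np.radians(f))])
s=np.array([.4508,.0315])
for f in range(-191,-203,-1): print(f,((p(f)-s)/.03).round(2))
E
```

```text
(array([0.1349, 0.1357, 0.1346]), array([ -19.28, -109.42,   70.5 ]))
-191 [-0.02  0.03]
-192 [-0.    0.09]
-193 [0.01 0.16]
-194 [0.03 0.22]
-195 [0.04 0.28]
-196 [0.06 0.34]
-197 [0.08 0.41]
-198 [0.1  0.47]
-199 [0.12 0.53]
-200 [0.14 0.59]
-201 [0.16 0.65]
-202 [0.19 0.71]
```

Call:
apply_moves(
  targets=[0.02,0.2,0,0,0,-0.5,0,0.06,0.34,0,0,0,-0.9,0,0.1,0.47,0,0,0,-1.2,0,0.11,0.5,0,0,0,-1.3,0,0.11,0.5,0,0,0,-1.3,0],
)

```text
time: 7.35
ee_pos: [0.4534, 0.0453, 0.0278]
tcp_rot: [180.0, 0.0, 162.7]
wrist_force: [-0.9, 0.0, 1.7]
opening: -0.0
```

```bash
python3 - <<'E'
from h import *
c=snap('top','t7.png')
i=c['img'][:,:,::-1][120:280,160:320]; cv2.imwrite('pics/t7c.png',cv2.resize(i,None,fx=3.75,fy=3.75,interpolation=cv2.INTER_CUBIC))
o=bot.get_obs();print(o['time'],o['q'].round(1),o['ee_pos'],o['tcp_rot'],o['wrist_force'])
d=o['ee_pos'][:2]-[.5593,.0112];print(np.hypot(*d),np.degrees(np.arctan2(d[1],d[0])))
E
```

```text
7.4 [  5.7  -6.9 -24.3  72.6   0.   23. ] [0.45331467 0.0452442  0.02772867] [1.79984388e+02 2.96297560e-02 1.62707583e+02] [-0.32523357  0.23216733 -0.1279062 ]
0.11131890037498517 162.19214123444058
```

View pics/t7c.png

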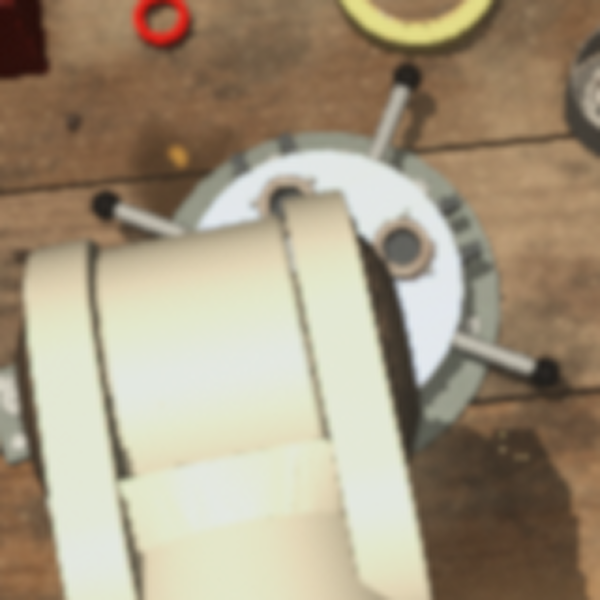

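```bash
python3 - <<'E'
from h import *
import pickle
c=pickle.load(open('top.pkl','rb'))
print(ang(c,np.array([[407,76],[545,372],[106,205]])/3.75+[160,120],.046))
p=lambda f:C+.1113*np.array([np.cos(np.radians(f)),np.sin(np.radians(f))])
s=p(-197.8)
for f in np.arange(-199,-204,-.5): print(f,((p(f)-s)/.03).round(2))
E
```

```text
(array([0.1356, 0.1356, 0.1345]), array([ -27.18, -117.14,   62.98]))
-199.0 [0.02 0.07]
-199.5 [0.04 0.1 ]
-200.0 [0.05 0.13]
-200.5 [0.06 0.17]
-201.0 [0.07 0.2 ]
-201.5 [0.08 0.23]
-202.0 [0.09 0.26]
-202.5 [0.1  0.29]
-203.0 [0.12 0.32]
-203.5 [0.13 0.35]
```

Call:
apply_moves(
  targets=[0.03,0.08,0,0,0,-0.2,0,0.06,0.16,0,0,0,-0.4,0,0.06,0.16,0,0,0,-0.4,0,0.06,0.16,0,0,0,-0.4,0],
)

```text
time: 7.8
ee_pos: [0.4547, 0.0504, 0.0273]
tcp_rot: [180.0, -0.0, 160.2]
wrist_force: [0.6, -0.0, -0.5]
opening: -0.0001
```

Call:
apply_moves(
  targets=[-0.1,-0.3,0,0,0,0,0,-0.2,-0.6,0,0,0,0,0,-0.2,-0.6,1.5,0,0,0,0,-0.7,-0.6,3.0,0,0,0,0,-1.2,-0.6,4.5,0,0,0,0],
)

```text
time: 8.3
ee_pos: [0.4176, 0.0314, 0.1637]
tcp_rot: [-180.0, -0.0, 160.1]
wrist_force: [0.3, -0.1, 0.6]
opening: 0.0002
```

Call:
apply_moves(
  targets=[-1,0,1.2,0,0,0,0,-2,0,2.0,0,0,0,0,-3,0,2.0,0,0,0,0,-3,0,2.0,0,0,0,0],
)

```text
time: 8.7
ee_pos: [0.3267, 0.0317, 0.2239]
tcp_rot: [179.9, 0.1, 160.1]
wrist_force: [1.1, -0.8, -0.1]
opening: 0.0002
```

```bash
python3 - <<'E'
from h import *
import pickle
c=snap('wrist','w8.png');pickle.dump(c,open('w8.pkl','wb'))
c=snap('top','t8.png');pickle.dump(c,open('t8.pkl','wb'))
i=c['img'][:,:,::-1][120:280,150:310]; cv2.imwrite('pics/t8c.png',cv2.resize(i,None,fx=3.75,fy=3.75,interpolation=cv2.INTER_CUBIC))
o=bot.get_obs();print(o['time'],o['q'].round(1),o['ee_pos'],o['tcp_rot'],o['wrist_force'])
E
```

```text
8.8 [  5.5 -25.1 -16.7  98.3  -0.   25.4] [0.32858588 0.03184709 0.22263112] [1.79961365e+02 8.76842284e-02 1.60132634e+02] [0.08381743 1.01403922 0.22791382]
```

View pics/t8c.png

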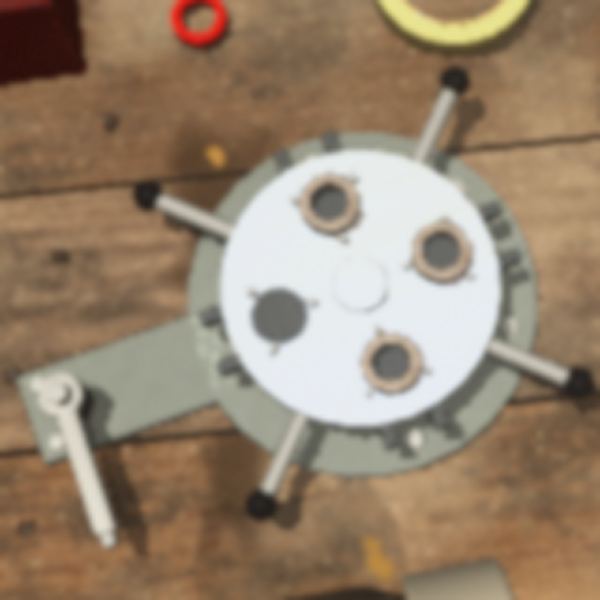

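View pics/w8.png

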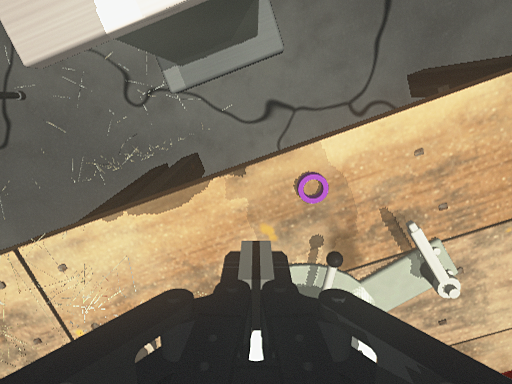

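```bash
python3 - <<'E'
from h import *
import pickle
c=pickle.load(open('t8.pkl','rb'))
s=lambda a:np.array(a,float)/3.75+[150,120]
B=unproj(c,s([[454,79],[578,381],[262,506],[148,194]]),.046)[:,:2]; m=B.mean(0); print(m)
d=B-m; print(np.hypot(*d.T),(np.degrees(np.arctan2(d[:,1],d[:,0]))+360)%90)
for z in (.056,.062):
  P=unproj(c,s([[62,392]]),z)[0,:2]-m; print(z,P+m,np.hypot(*P),np.degrees(np.arctan2(P[1],P[0])))
print(unproj(c,s([[107,540]]),.052))
e=unproj(c,s([[279,316],[330,204],[443,251],[392,360]]),.06)[:,:2]-m; print(np.degrees(np.arctan2(e[:,1],e[:,0])),np.hypot(*e.T))
print(unproj(c,s([[360,285]]),.06))
E
```

```text
[0.55947034 0.01083574]
[0.1356762  0.13484175 0.13599314 0.13503606] [60.44982681 60.28080641 60.5311439  60.14662939]
0.056 [0.51498113 0.18294508] 0.1777664645080621 104.4933578445168
0.062 [0.51406983 0.18180876] 0.17689822280435136 104.87123949488523
[[0.43086848 0.16410791 0.052     ]]
[ 107.37046494   14.8968404   -75.14943834 -163.67027665] [0.04938696 0.04845456 0.05031913 0.0481016 ]
[[0.55769489 0.01090792 0.06      ]]
```

Call:
apply_moves(
  targets=[1.55,0.46,0,0,0,0.8,0,3.1,0.92,0,0,0,1.7,0,4.65,1.4,0,0,0,2.5,0,6.2,1.85,0,0,0,3.3,0,7.75,2.3,0,0,0,4.2,0],
)

```text
time: 9.3
ee_pos: [0.5636, 0.1015, 0.2207]
tcp_rot: [-180.0, -0.1, -174.5]
wrist_force: [0.4, -0.0, 0.8]
opening: 0.0001
```

Call:
apply_moves(
  targets=[1.55,0.46,0.1,0,0,0.8,0,3.1,0.92,0.2,0,0,1.6,0,3.1,0.92,0.2,0,0,1.6,0,3.1,0.92,0.2,0,0,1.6,0],
)

```text
time: 9.7
ee_pos: [0.6554, 0.1286, 0.2243]
tcp_rot: [180.0, -0.3, -165.1]
wrist_force: [0.3, -0.8, 0.0]
opening: 0.0003
```

```bash
python3 - <<'E'
from h import *
import pickle
c=snap('wrist','w9.png');pickle.dump(c,open('w9.pkl','wb'))
o=bot.get_obs();print(o['time'],o['q'].round(1),o['ee_pos'],o['tcp_rot'],c['origin'])
E
```

```text
9.75 [11.1 22.3 30.2 98.1 -0.  -3.8] [0.65438944 0.1284008  0.22639575] [ 1.79991607e+02 -1.69971694e-01 -1.65100374e+02] [0.58463018 0.11093675 0.36732784]
```

View pics/w9.png

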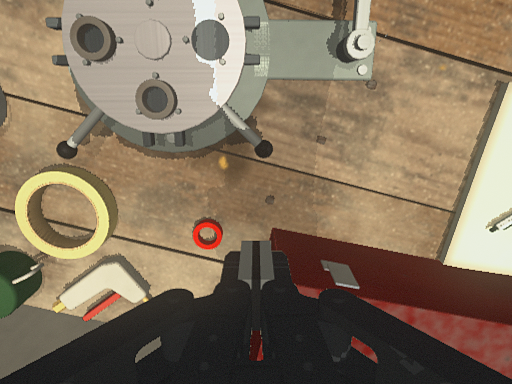

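```bash
python3 - <<'E'
from h import *
import pickle
c=pickle.load(open('w9.pkl','rb'))
i=c['img'][:,:,::-1][0:165,40:390]; cv2.imwrite('pics/w9c.png',cv2.resize(i,(790,372),interpolation=cv2.INTER_CUBIC))
def A(a,b,za,zb,n):
    p=unproj(c,[a],za)[0,:2]; q=unproj(c,[b],zb)[0,:2]; d=q-p
    print(n,p,q,np.hypot(*d),np.degrees(np.arctan2(d[1],d[0])))
A((152,39),(360,42),.06,.062,'hub-pin'); A((152,39),(211,40),.06,.054,'hub-empty')
A((152,39),(252,21),.06,.051,'lug1');A((152,39),(252,60),.06,.051,'lug2')
A((152,39),(67,150),.06,.046,'ball');A((152,39),(263,149),.06,.046,'ball')
E
```

```text
hub-pin [0.56094272 0.01376278] [0.51809925 0.18467329] 0.17619865817779057 104.07278712482089
hub-empty [0.56094272 0.01376278] [0.54810375 0.06136137] 0.04929975022540547 105.0953834690522
lug1 [0.56094272 0.01376278] [0.52403513 0.09171032] 0.08624378200178798 115.33721138843325
lug2 [0.56094272 0.01376278] [0.55424222 0.09965888] 0.08615704368556072 94.46043908012564
ball [0.56094272 0.01376278] [ 0.67871839 -0.05355682] 0.13565779973204692 -29.751928530590103
ball [0.56094272 0.01376278] [0.62874049 0.1302591 ] 0.13478846703083636 59.801731474198206
```

View pics/w9c.png

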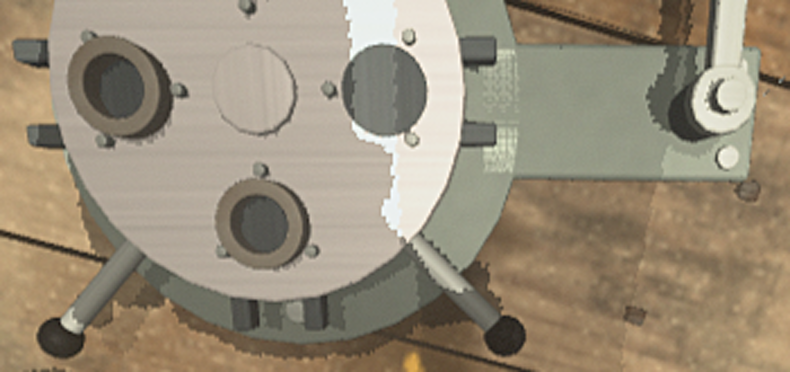

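```bash
python3 - <<'E'
from h import *
import pickle
c=pickle.load(open('w9.pkl','rb'))
s=lambda a:np.array(a,float)/2.257+[40,0]
h=unproj(c,[s((255,89))],.06)[0,:2]
for n,p,z in [('pin',(731,97),.062),('boss',(722,102),.054),('empty',(384,89),.054),('lug1',(478,50),.051),('lug2',(478,134),.051),('ball',(61,338),.046),('ball',(504,336),.046),('bushtop',(120,87),.067),('bushtop',(262,223),.067),('d',(409,37),.061),('d',(412,140),.061),('d',(329,89),.061)]:
    d=unproj(c,[s(p)],z)[0,:2]-h; print(n,np.hypot(*d).round(4),np.degrees(np.arctan2(d[1],d[0])).round(2))
E
```

```text
pin 0.1788 103.95
boss 0.1779 103.75
empty 0.0478 106.04
lug1 0.0852 115.09
lug2 0.085 94.91
ball 0.1358 -30.14
ball 0.1341 59.79
bushtop 0.0475 -74.58
bushtop 0.0483 15.53
d 0.0611 121.45
d 0.0613 87.9
d 0.028 104.61
```

Call:
apply_moves(
  targets=[-1.4,-0.66,0,0,0,-1.2,0,-2.8,-1.32,0,0,0,-2.4,0,-4.2,-2.0,0,0,0,-3.6,0,-5.6,-2.6,0,0,0,-4.8,0,-6.8,-3.25,0,0,0,-5.8,0],
)

```text
time: 10.25
ee_pos: [0.4468, 0.0304, 0.2293]
tcp_rot: [179.9, 0.2, 159.8]
wrist_force: [0.0, -0.2, 0.3]
opening: 0.0
```

Call:
apply_moves(
  targets=[0,0,-1,0,0,0,0,0,0,-2.5,0,0,0,0,0,0,-4,0,0,0,0,0,0,-4,0,0,0,0],
)

```text
time: 10.65
ee_pos: [0.4457, 0.0307, 0.1039]
tcp_rot: [-179.8, -0.3, 160.1]
wrist_force: [-0.3, -0.1, 0.8]
opening: -0.0004
```

Call:
apply_moves(
  targets=[0.1,0,-1,0,0,0,0,0.17,0,-2.0,0,0,0,0,0.17,0,-2.5,0,0,0,0,0.17,0,-2.5,0,0,0,0,0.17,0,-2.5,0,0,0,0],
)

```text
time: 11.15
ee_pos: [0.4561, 0.0314, 0.036]
tcp_rot: [179.9, 0.2, 160.1]
wrist_force: [0.1, -0.4, -0.4]
opening: 0.0002
```

Call:
apply_moves(
  targets=[0,0.3,-0.2,0,0,-0.1,0,0,0.5,-0.25,0,0,-0.1,0,0,0.62,-0.25,0,0,-0.1,0,0,0.67,-0.25,0,0,-0.1,0,0,0.67,-0.25,0,0,-0.1,0],
)

```text
time: 11.65
ee_pos: [0.4556, 0.0516, 0.0265]
tcp_rot: [180.0, 0.0, 159.6]
wrist_force: [0.0, 1.0, 0.6]
opening: -0.0001
```

```bash
python3 - <<'E'
from h import *
o=bot.get_obs();print(o['time'],o['q'].round(1),o['ee_pos'],o['tcp_rot'],o['wrist_force'])
d=o['ee_pos'][:2]-[.5593,.0112];print(np.hypot(*d),np.degrees(np.arctan2(d[1],d[0])))
E
```

```text
11.65 [  6.5  -6.5 -24.   72.5  -0.   26.9] [0.45559469 0.05163496 0.02650243] [1.79984466e+02 3.78812655e-02 1.59581853e+02] [0.01220564 0.95252898 0.6190699 ]
0.11130937347133081 158.69906326475507
```

Call:
apply_moves(
  targets=[-0.1,-0.35,0,0,0,0,0,-0.1,-0.35,1.3,0,0,0,0,-0.1,-0.35,2.6,0,0,0,0,-0.1,0.5,3.2,0,0,1.0,0,-0.1,2.0,3.2,0,0,2.0,0],
)

```text
time: 12.15
ee_pos: [0.4539, 0.1103, 0.1254]
tcp_rot: [179.9, 0.3, 171.6]
wrist_force: [2.2, 0.2, -0.8]
opening: 0.0001
```

Call:
apply_moves(
  targets=[0,1.2,0,0,0,1.2,0,0,2.4,0,0,0,2.4,0,-0.1,3.25,0,0,0,3.8,0,-0.1,3.25,0,0,0,3.8,0,-0.1,3.25,0,0,0,3.8,0],
)

```text
time: 12.65
ee_pos: [0.4492, 0.2086, 0.1217]
tcp_rot: [-180.0, -0.0, -165.7]
wrist_force: [-0.1, -0.3, 0.4]
opening: 0.0001
```

```bash
python3 - <<'E'
from h import *
import pickle
c=snap('wrist','w10.png')
c=snap('top','t10.png');pickle.dump(c,open('t10.pkl','wb'))
i=c['img'][:,:,::-1][120:280,150:310]; cv2.imwrite('pics/t10c.png',cv2.resize(i,None,fx=3.75,fy=3.75,interpolation=cv2.INTER_CUBIC))
o=bot.get_obs();print(o['time'],o['q'].round(1),o['ee_pos'],o['tcp_rot'],o['wrist_force'])
E
```

```text
12.75 [ 24.8  -3.3 -10.4  82.9  -0.   10.6] [0.44941371 0.2079537  0.12186899] [-1.79987692e+02 -1.15364322e-02 -1.65783140e+02] [ 0.07849103 -0.06226111 -0.1383051 ]
```

View pics/t10c.png

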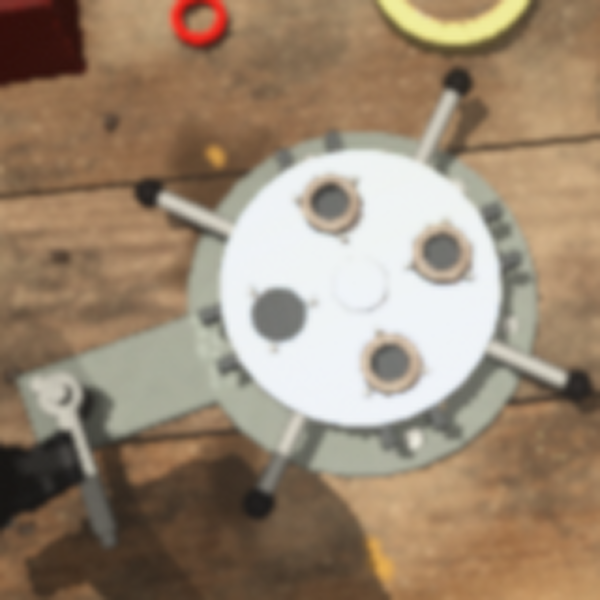

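View pics/w10.png

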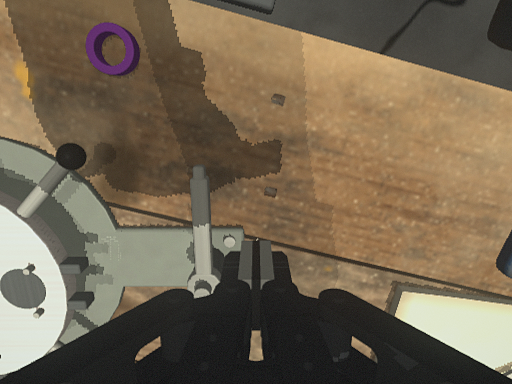

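Call:
apply_moves(
  targets=[-0.15,0,-1,0,0,0,0,-0.15,0,-2.2,0,0,0,0,-0.15,0,-3.0,0,0,0,0,-0.15,0,-3.1,0,0,0,0,-0.15,0,-3.1,0,0,0,0],
)

```text
time: 13.25
ee_pos: [0.4448, 0.2081, 0.0291]
tcp_rot: [-180.0, -0.0, -165.8]
wrist_force: [-0.2, -0.4, 0.7]
opening: -0.0001
```

```bash
python3 - <<'E'
from h import *
import pickle
c=pickle.load(open('t10.pkl','rb'))
s=lambda a:np.array(a,float)/3.75+[150,120]
B=unproj(c,s([[458,81],[577,383],[259,504],[149,192]]),.046)[:,:2]; m=B.mean(0); d=B-m; print(m,(np.degrees(np.arctan2(d[:,1],d[:,0]))+360)%90)
o=bot.get_obs();print(o['time'],o['ee_pos'],o['tcp_rot'])
piv=np.array([.5148,.1856])
def f(t,off=.019,rho=.062):
    a=np.radians(194.3+t); return piv+rho*np.array([np.cos(a),np.sin(a)])+off*np.array([np.sin(a),-np.cos(a)])
s=o['ee_pos'][:2]
for t in range(0,97,5): print(t,f(t).round(4),((f(t)-s)/.03).round(2), round((194.3+t-360-o['tcp_rot'][2])/6,2))
E
```

```text
[0.55943784 0.0106878 ] [59.39529976 59.71655164 59.62792621 59.60941116]
13.25 [0.44484782 0.20810088 0.02909671] [-1.79990853e+02 -3.68153455e-02 -1.65755292e+02]
0 [0.45   0.1887] [ 0.17 -0.65] 0.01
5 [0.45  0.183] [ 0.17 -0.84] 0.84
10 [0.4505 0.1774] [ 0.19 -1.02] 1.68
15 [0.4514 0.1718] [ 0.22 -1.21] 2.51
20 [0.4529 0.1664] [ 0.27 -1.39] 3.34
25 [0.4548 0.161 ] [ 0.33 -1.57] 4.18
30 [0.4572 0.1559] [ 0.41 -1.74] 5.01
35 [0.46  0.151] [ 0.5 -1.9] 5.84
40 [0.4632 0.1463] [ 0.61 -2.06] 6.68
45 [0.4668 0.142 ] [ 0.73 -2.2 ] 7.51
50 [0.4708 0.138 ] [ 0.86 -2.34] 8.34
55 [0.4751 0.1343] [ 1.01 -2.46] 9.18
60 [0.4797 0.1311] [ 1.16 -2.57] 10.01
65 [0.4846 0.1282] [ 1.33 -2.66] 10.84
70 [0.4897 0.1258] [ 1.5  -2.74] 11.68
75 [0.495  0.1238] [ 1.67 -2.81] 12.51
80 [0.5005 0.1223] [ 1.86 -2.86] 13.34
85 [0.5061 0.1213] [ 2.04 -2.89] 14.18
90 [0.5117 0.1208] [ 2.23 -2.91] 15.01
95 [0.5174 0.1208] [ 2.42 -2.91] 15.84
```

Call:
apply_moves(
  targets=[0.17,-0.65,0,0,0,0,0,0.17,-0.84,0,0,0,0.84,0,0.19,-1.02,0,0,0,1.68,0,0.22,-1.21,0,0,0,2.51,0,0.27,-1.39,0,0,0,3.34,0],
)

```text
time: 13.75
ee_pos: [0.4539, 0.1671, 0.031]
tcp_rot: [-180.0, 0.1, -145.5]
wrist_force: [-0.2, 0.9, -0.4]
opening: -0.0001
```

```bash
python3 - <<'E'
from h import *
c=snap('wrist','w11.png')
o=bot.get_obs();print(o['time'],o['q'].round(1),o['ee_pos'],o['tcp_rot'],o['wrist_force'])
E
```

```text
13.8 [ 20.1  -3.2 -20.4  72.6  -0.  -14.7] [0.45411222 0.16656457 0.03096871] [-1.79957682e+02  1.38959061e-01 -1.45181404e+02] [-0.16753735 -1.00194065 -0.23087399]
```

View pics/w11.png

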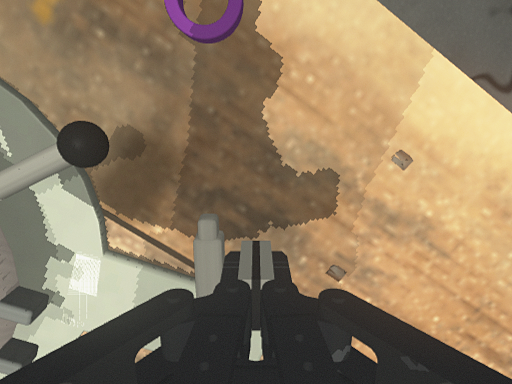

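Call:
apply_moves(
  targets=[0.06,-0.18,0,0,0,0.84,0,0.12,-0.35,0,0,0,1.67,0,0.21,-0.51,-0.05,0,0,2.5,0,0.31,-0.67,-0.08,0,0,3.34,0,0.43,-0.81,-0.08,0,0,4.17,0],
)

```text
time: 14.3
ee_pos: [0.4667, 0.1429, 0.0282]
tcp_rot: [-179.9, 0.1, -120.5]
wrist_force: [-0.5, -0.4, 1.3]
opening: 0.0
```

```bash
cat >>h.py <<'E'
piv=np.array([.5148,.1856])
def f(t,off=.019,rho=.062):
    a=np.radians(194.3+t); return piv+rho*np.array([np.cos(a),np.sin(a)])+off*np.array([np.sin(a),-np.cos(a)])
def tab(ts):
    o=bot.get_obs();s=o['ee_pos'][:2];print(o['time'],o['ee_pos'].round(4),o['tcp_rot'].round(1),o['wrist_force'].round(1))
    for t in ts: print(t,((f(t)-s)/.03).round(2), round((194.3+t-360-o['tcp_rot'][2])/6,2))
E
python3 - <<'E'
from h import *
tab(range(40,75,5))
E
```

```text
14.3 [0.4667 0.1429 0.0282] [-1.799e+02  1.000e-01 -1.205e+02] [-0.5 -0.4  1.3]
40 [-0.12  0.12] -0.86
45 [ 0.   -0.03] -0.03
50 [ 0.14 -0.16] 0.81
55 [ 0.28 -0.28] 1.64
60 [ 0.43 -0.39] 2.47
65 [ 0.6  -0.49] 3.31
70 [ 0.77 -0.57] 4.14
```

Call:
apply_moves(
  targets=[0.14,-0.16,0,0,0,0.81,0,0.28,-0.28,0,0,0,1.64,0,0.43,-0.39,0,0,0,2.47,0,0.6,-0.49,0,0,0,3.3,0,0.77,-0.57,0,0,0,4.1,0],
)

```text
time: 14.8
ee_pos: [0.4899, 0.1257, 0.0282]
tcp_rot: [-179.9, 0.0, -95.9]
wrist_force: [-0.7, -0.3, -0.3]
opening: 0.0002
```

```bash
python3 - <<'E'
from h import *
c=snap('wrist','w12.png')
c=snap('scene','s12.png')
i=c['img'][:,:,::-1][140:300,130:370]; cv2.imwrite('pics/s12c.png',cv2.resize(i,None,fx=3.3,fy=3.3,interpolation=cv2.INTER_CUBIC))
tab(range(70,100,3))
E
```

```text
14.9 [0.4902 0.1257 0.0281] [-179.9    0.   -96.1] [-0.1 -0.1 -0.3]
70 [-0.01  0.  ] 0.06
73 [ 0.09 -0.04] 0.56
76 [ 0.2  -0.07] 1.06
79 [ 0.31 -0.1 ] 1.56
82 [ 0.42 -0.13] 2.06
85 [ 0.53 -0.14] 2.56
88 [ 0.64 -0.16] 3.06
91 [ 0.76 -0.16] 3.56
94 [ 0.87 -0.16] 4.06
97 [ 0.98 -0.16] 4.56
```

View pics/w12.png

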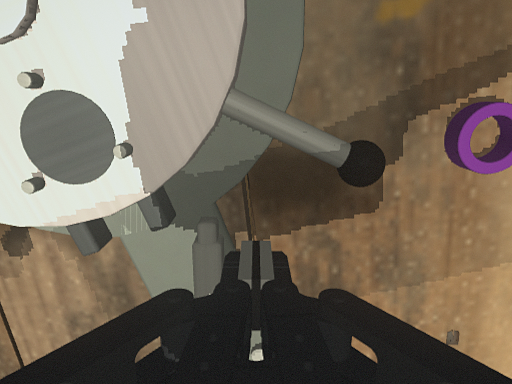

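View pics/s12c.png

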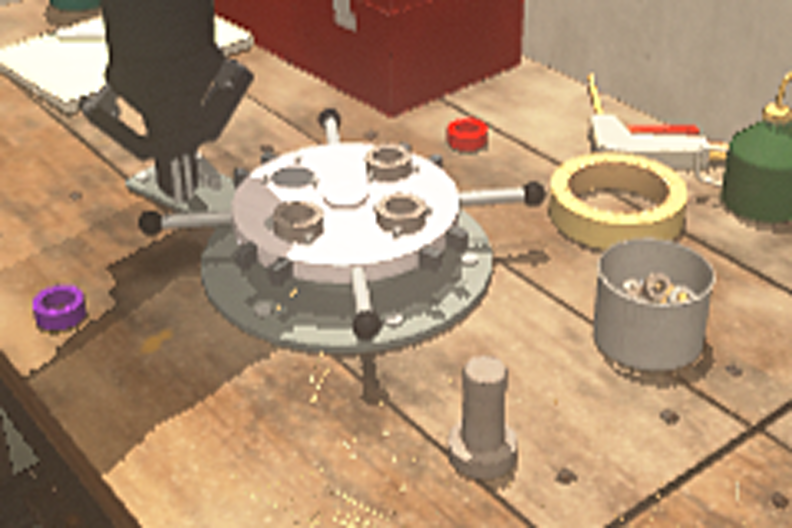

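Call:
apply_moves(
  targets=[0.09,-0.04,0,0,0,0.5,0,0.2,-0.07,0,0,0,1.0,0,0.31,-0.1,0,0,0,1.5,0,0.42,-0.13,0,0,0,2.0,0,0.5,-0.14,0,0,0,2.4,0],
)

```text
time: 15.4
ee_pos: [0.5043, 0.1216, 0.0276]
tcp_rot: [-179.9, -0.0, -81.7]
wrist_force: [-0.8, -0.1, -0.1]
opening: 0.0002
```

Call:
apply_moves(
  targets=[0.05,-0.01,0,0,0,0.2,0,0.1,-0.02,0,0,0,0.4,0,0.15,-0.02,0,0,0,0.6,0],
)

```text
time: 15.7
ee_pos: [0.5086, 0.1211, 0.0269]
tcp_rot: [-180.0, -0.0, -78.0]
wrist_force: [-0.9, -0.1, 0.3]
opening: 0.0002
```

```bash
python3 - <<'E'
from h import *
c=snap('wrist','w13.png')
tab(range(84,100,2))
E
```

```text
15.75 [0.5088 0.1211 0.0268] [-180.     0.   -77.9] [-0.4  0.7 -0.1]
84 [-0.13  0.01] -0.63
86 [-0.05  0.  ] -0.3
88 [ 0.02 -0.01] 0.03
90 [ 0.1  -0.01] 0.37
92 [ 0.17 -0.01] 0.7
94 [ 0.25 -0.01] 1.03
96 [ 0.32 -0.01] 1.37
98 [ 0.4 -0. ] 1.7
```

View pics/w13.png

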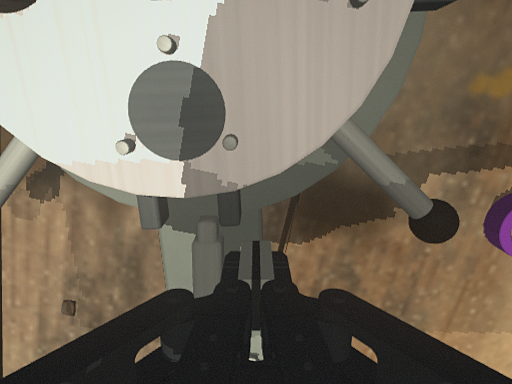

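Call:
apply_moves(
  targets=[0.04,0,0,0,0,0.15,0,0.08,0,0,0,0,0.3,0,0.12,0,0,0,0,0.4,0,0.12,0,0,0,0,0.4,0],
)

```text
time: 16.15
ee_pos: [0.5122, 0.1211, 0.0264]
tcp_rot: [-180.0, 0.0, -75.6]
wrist_force: [0.4, -0.2, 0.2]
opening: 0.0
```

Call:
apply_moves(
  targets=[0.05,0,0,0,0,0,0,0.05,0,0,0,0,0,0],
)

```text
time: 16.35
ee_pos: [0.5132, 0.1211, 0.0263]
tcp_rot: [180.0, 0.0, -75.6]
wrist_force: [-3.8, 0.2, 0.9]
opening: -0.0003
```

Call:
apply_moves(
  targets=[0.05,0,0,0,0,0,0,0.05,0,0,0,0,0,0],
)

```text
time: 16.55
ee_pos: [0.5134, 0.1212, 0.0262]
tcp_rot: [179.8, 0.1, -75.6]
wrist_force: [-11.3, 0.6, 5.2]
opening: 0.0
```

```bash
python3 - <<'E'
from h import *
c=snap('wrist','w14.png')
tab(range(84,100,2))
E
```

```text
16.6 [0.5134 0.1212 0.0262] [ 1.798e+02  1.000e-01 -7.560e+01] [-10.5   0.5   5.3]
84 [-0.28  0.01] -1.02
86 [-0.21  0.  ] -0.69
88 [-0.13 -0.01] -0.35
90 [-0.06 -0.01] -0.02
92 [ 0.02 -0.01] 0.31
94 [ 0.09 -0.01] 0.65
96 [ 0.17 -0.01] 0.98
98 [ 0.24 -0.  ] 1.31
```

View pics/w14.png

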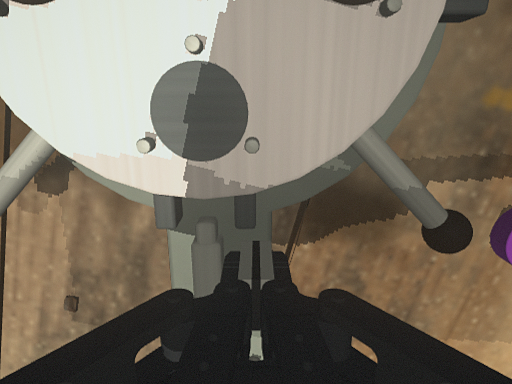

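Call:
apply_moves(
  targets=[-0.4,-0.05,0.05,0,0,0,0,-0.8,-0.1,0.05,0,0,0,0,-0.8,-0.1,1.5,0,0,0,0,-1.5,-0.1,3.0,0,0,0,0,-2.5,-0.1,4.0,0,0,0,0],
)

```text
time: 17.1
ee_pos: [0.4399, 0.118, 0.1491]
tcp_rot: [-179.8, -0.0, -75.6]
wrist_force: [0.6, -0.0, 0.3]
opening: -0.0004
```

Call:
apply_moves(
  targets=[-1.4,0.5,0.8,0,0,0,0,-2.8,1,1.5,0,0,0,0,-2.8,1,1.5,0,0,0,0],
)

```text
time: 17.4
ee_pos: [0.3534, 0.149, 0.1951]
tcp_rot: [-179.7, 0.1, -75.5]
wrist_force: [0.8, 0.6, 0.4]
opening: 0.0003
```

```bash
python3 - <<'E'
from h import *
import pickle
c=snap('scene','s15.png')
i=c['img'][:,:,::-1][140:300,130:370]; cv2.imwrite('pics/s15c.png',cv2.resize(i,None,fx=3.3,fy=3.3,interpolation=cv2.INTER_CUBIC))
c=snap('top','t15.png');pickle.dump(c,open('t15.pkl','wb'))
i=c['img'][:,:,::-1][80:280,150:360]; cv2.imwrite('pics/t15c.png',cv2.resize(i,None,fx=3,fy=3,interpolation=cv2.INTER_CUBIC))
tab([])
E
```

```text
17.5 [0.3557 0.1483 0.1922] [-179.8    0.   -75.5] [ 0.4 -0.8 -0.4]
```

View pics/t15c.png

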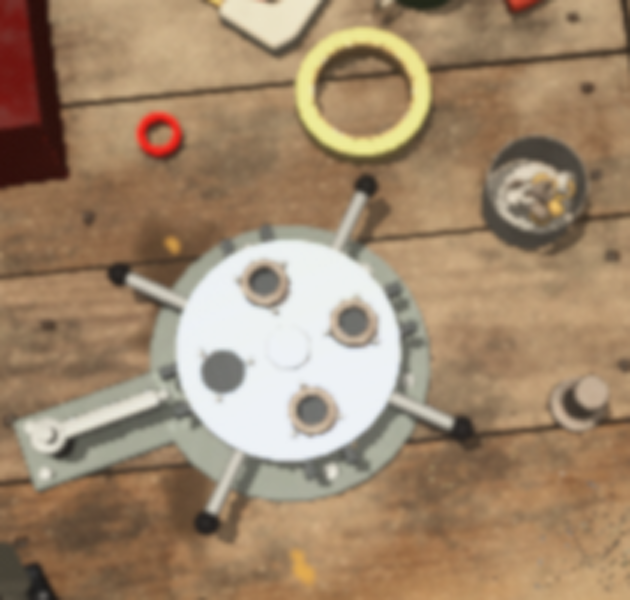

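View pics/s15c.png

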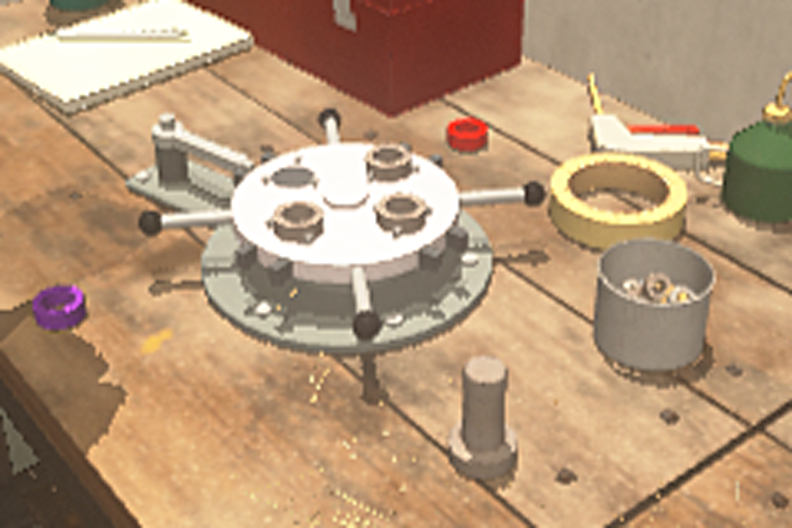

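```bash
python3 - <<'E'
from h import *
import pickle
c=pickle.load(open('t15.pkl','rb'))
s=lambda a:np.array(a,float)/3+[150,80]
B=unproj(c,s([[365,185],[462,427],[207,523],[119,273]]),.046)[:,:2]; d=B-B.mean(0); print((np.degrees(np.arctan2(d[:,1],d[:,0]))+360)%90)
l=unproj(c,s([[65,428],[155,398]]),.052)[:,:2]; e=l[1]-l[0]; print('lever',np.degrees(np.arctan2(e[1],e[0]))+180)
print(bot.job_done())
E
```

```text
[59.66285667 59.64494668 59.6509561  59.41874213]
lever 102.83996952442273
the job is handed in; nothing more can be done
None
```

I pushed one spoke about 128° clockwise with the shut fingertips until the empty nest faced the pivot post. I then swung the lever about 90° counterclockwise into the gap at that nest, backed off, and handed the job in at about 17.5 s.

**Lever:** It met its stop with about 11 N at the finger. In the wrist picture its tip sat midway between the two lugs. In the last top view it still points into the gap.

**Alignment:** The last top view puts the empty nest at about 104.6°. The pivot post came out at 103.9° in the wrist camera and at 104.5–104.9° in the top camera. These differ by up to about 1°, or 1.5 mm at the rim, against roughly 5 mm of clearance each side. A coarse pixel reading of the lever bar gave 102.8°; I put that down to picture resolution, since the stop contact and the centred tip both say home.

**Bystanders:** In the final pictures the three bushes are in their nests, and the tin, tape roll and punch look to be where they started. I judged this by eye and did not measure their positions again. The look-alike red and purple rings were not touched.

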